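Hang the drying cabinet's lift-off door

TASK

On the model maker's bench, take the small drying cabinet's plywood door out of its slotted stand and hang it, standing wide open, on the cabinet's two hinge pins so that both hinge knuckles are fully down. Then swing the door shut against its rubber stops and leave it there. Be gentle: do not force or drop the door on the pins, do not slam it, and leave the other things on the bench alone.

Things in the scene. Friction and masses are not known exactly. Their poses are not given: they have to be found in the camera images.
- door: Plywood framed door with a clear window, 0.25 to 0.42 kg, upright. Panel 160 mm wide (its x), 12 mm thick (y), 160 mm high (z); origin at the centre of the panel's underside, balance point near x = 0. Two steel hinge knuckles on its -x edge, axis 18 mm beyond the panel. +y is the outer face, with a small knob 22 mm proud at x = 65, z = 80 mm.
- door_top (a point): Middle of the door's bare top edge (x = 0, y = 0, z = 160 mm in the door's frame); the place to grip, across the 12 mm thickness, from above; plain wood for 35 mm below it.
- knuckle_low (a point): Centre of the underside of the lower knuckle, at x = -98, y = 0, z = 20 mm in the door's frame. A knuckle is an upright steel tube, 19 mm outside diameter, 11 mm bore open at both ends, 18 mm high. Same axes as the door.
- knuckle_high (a point): Centre of the underside of the upper knuckle, at x = -98, y = 0, z = 120 mm in the door's frame: 100 mm straight above the lower one, the same size.
- door_free_edge (a point): Point on the door's inner face at its free edge, half way up (x = 80, y = -6, z = 80 mm in the door's frame).
- stand: Fixed pale wooden stand, 120 mm long (x), 90 mm wide (y), 30 mm high, with a 16 mm wide slot along x whose floor is 8 mm above the table. The door stands upright in it at the start, its x along the stand's x. Origin at the centre of the underside.
- cabinet: Fixed grey drying cabinet: 160 mm deep (x), 170 mm wide (y), top at 200 mm; origin at the centre of the underside, z up. The open front is the plane x = -80 mm and looks to its -x. Shut, the door's +x points along cabinet +y (door yaw = cabinet yaw + 90 deg); opening adds to that: 90 deg open is cabinet yaw + 180 deg, door standing out to cabinet -x.
- pin_low (a point): Nominal foot of the lower hinge pin (cabinet x -102, y -99, z 50 mm; cabinet's axes): centre of the round shoulder, 19 mm across and 6 thick, where the knuckle's underside rests. Pin upright, 8 mm diameter, 16 high, tip chamfered 1 mm. The hinge strip has slotted holes: the real pins lie up to 8 mm off in cabinet x and up to 8 mm off in y, differently each time; height exact.
- pin_high (a point): Nominal foot of the upper pin, 100 mm straight above the lower one, same size, and off by the same amount: both pins sit on one strip and stay put during the run. The shoulders are joined to the strip only towards cabinet +x; their front and their outer (-y) sides are free. Hung, the door has play and may sag by up to 0.04 rad.
- door_stop (a point): Face of the upper of two rubber stops, 16 mm proud of the cabinet's front, 20 wide, 12 high (cabinet x -96, y 72, z 150 mm; the other 90 mm below). The shut door's inner face rests on them. There is no catch; hinge friction holds the door.
- glue_bottle: Bystander: white squeeze bottle with a red cap, 60 mm across, 150 mm high; origin at its underside.
- paint_jar: Bystander: amber jar with a black cap, 48 mm across, 55 mm high; origin at its underside.
- screwdriver: Bystander: screwdriver 170 mm long lying on the bench along its x; origin under its middle.
- brush_cup: Bystander: white cup, 70 mm across, 85 mm high; origin at its underside.
There are look-alikes about, which are no part of the job. What is meant by the door is not purple or yellow, and is the larger of those in its own colour.

How it is judged:
By the outcome, as a careful person would: the job done as asked, in the order asked, and still so for the second after the job is handed in, with the robot touching nothing.
It also fails if it takes over 67 s, if anything falls off the work surface, if the arm or the gripper's body presses on something with over 40 N, if the wrist force passes 120 N, or if a joint passes its speed limit or range.

ROBOT

A 6-joint arm with a two-finger parallel gripper is mounted at the origin on the work surface. World frame = base frame: x ahead of the robot, y to its left, z up, the work surface at z = 0. Lengths are in m, angles in rad, forces in N, time in s.
With the tool pointing down it reaches from about 0.325 to 0.9 m from the base axis. Payload 6.1 kg.
Tool frame: the origin (TCP) lies midway between the tips of the shut fingers; the grasp point (between the pads) lies 19 mm behind it; z points along the fingers, y is the line along which they close (so a half turn about z gives the same grasp; the last joint's range is limited). The gripper opens to 85 mm and grips with 20 to 120 N. Pads are 22 mm wide; open, the fingers measure 114 mm over their backs; the gripper's body (76 mm by 85 mm) begins 54 mm behind the grasp point. The pads swing forward as they close: fully open they stand 13 mm farther back than shut.
Start: joints at [0.996, 0.22, 1.526, -0, 1.395, -0.126], TCP at [0.271, 0.563, 0.209] pointing down, gripper open.
Joint ranges: [-2.98, 2.98], [-0.91, 2.08], [0.09, 2.57], [-1.24, 4.39], [0.2, 2.65], [-2.68, 2.68]. Speed limits (rad/s): [2.57, 2.57, 3.01, 3.14, 3.14, 3.14].

INTERFACE

Orientations are given as [roll, pitch, yaw] about the fixed x, y, z axes, in that order (R = Rz(yaw) Ry(pitch) Rx(roll)).
In Python, from plant import movep, move_l, set_joints, gripper_to, hold, inverse_kinematics, observe, get_image, get_calibration, Unreachable, job_done gives the robot as it stands. Calls block until the motion is done:
- movep(position, orientation): joint-space move of the TCP to a pose.
- move_l(position, feed=0.15, rotation=None, max_force=None): straight line of the TCP; rotation=None keeps the orientation; feed is the mean speed in m/s. With max_force (N) it stops when the force on the tool has changed by that much, and returns True; else False.
- set_joints(angles): joint-space move.
- gripper_to(opening, f_grip=None): finger opening in m; f_grip is the grip in N (None keeps the last); returns when the fingers have stopped.
- hold(seconds).
- inverse_kinematics(position, orientation): joint angles nearest the present ones, or None.
- observe(): the state.
- get_image(name): name is "scene" or "top" or "wrist"; returns (picture, depth): 420x560x3 uint8, red, green, blue; 420x560 float32, m along the optical axis (not along the pixel's ray), 0 where there is no reading.
- get_calibration(name): a dict with "intrinsics" (3x3 intrinsics, pixels), "world_from_camera" (4x4, takes a point from camera to world coordinates). Camera axes: x right, y down, z forward; pixel columns grow to the right and rows downward; lengths in m; the calibration is good to about 2 mm. A picture is of the moment at which its call begins: read the wrist's pose just before it. get_calibration takes no time and is no camera call; for the wrist camera it gives the pose at the moment of the call.
A pose or a line that the arm cannot do raises Unreachable and nothing moves.
- job_done(): hands the job in; it is judged then, once.
The state is a dict: "time_s": time; "q": joint angles; "joint_velocities": joint speeds; "joint_torque": joint torques, N m; "eef_pos": TCP position; "tcp_rot": TCP orientation; "ft_force": force on the tool from outside, world axes, zero at the start; "torque": the same for the moment, N m; "opening": finger opening in m; "grasp_force": force on a finger pad.
Only numpy, scipy, OpenCV 4.12 (cv2) and the standard library are available. Lean on these libraries where they do the work, as an engineer would, in place of code of your own. Each camera call takes 0.05 s, during which the arm holds its last target. There are 200 camera calls.

## Working session

There is one attempt and no reset: what is moved stays moved. The work goes in short steps, each a Python script; the robot and the scene stay as the last script left them, time stands still between calls to the robot, and variables do not carry over. Pictures are saved under pics/ and viewed, at most 10 in all, crops included, and the job is handed in when it is done.

```bash
mkdir -p pics; ls; cat > h.py <<'E'
import numpy as np, cv2
from plant import *
def cap(name,fn=None):
    cal=get_calibration(name); im,d=get_image(name)
    if fn: cv2.imwrite('pics/'+fn+'.png',im[:,:,::-1]); np.savez('pics/'+fn+'.npz',im=im,d=d,K=cal["intrinsics"],T=cal["world_from_camera"])
    return im,d,np.array(cal["intrinsics"]),np.array(cal["world_from_camera"])
def cloud(d,K,T):
    v,u=np.indices(d.shape); P=np.stack([(u-K[0,2])/K[0,0]*d,(v-K[1,2])/K[1,1]*d,d],-1)
    return P@T[:3,:3].T+T[:3,3]
def load(fn):
    z=np.load('pics/'+fn+'.npz'); return z['im'],cloud(z['d'],z['K'],z['T']),z['d'],z['K'],z['T']
E
python3 - <<'E'
from h import *
for n in("scene","top"):
    im,d,K,T=cap(n,n+"0"); print(n,K.tolist(),T.round(3).tolist())
a=cv2.imread('pics/scene0.png');b=cv2.imread('pics/top0.png')
s=observe();print(s['eef_pos'],s['tcp_rot'],s['ft_force'],s['opening'],s['time_s'])
E
```

```text
pics
scene [[501.3831448287564, 0.0, 278.99072097830367], [0.0, 501.3831448287564, 209.34182130437023], [0.0, 0.0, 1.0]] [[-0.692, 0.452, -0.563, 1.306], [0.722, 0.437, -0.537, 0.677], [0.003, -0.778, -0.629, 1.009], [0.0, 0.0, 0.0, 1.0]]
top [[528.0120370225346, 0.0, 278.9268896995808], [0.0, 528.0120370225346, 217.4955142748271], [0.0, 0.0, 1.0]] [[0.018, -0.998, 0.064, 0.452], [-1.0, -0.018, 0.006, -0.121], [-0.004, -0.064, -0.998, 1.328], [0.0, 0.0, 0.0, 1.0]]
[0.27087319 0.56258111 0.20787622] [-3.13978438e+00 -1.92206630e-04  2.69280233e+00] [ 0.86266492 -0.10197671  1.0495774 ] 0.08548952897091854 0.1
```

View pics/scene0.png

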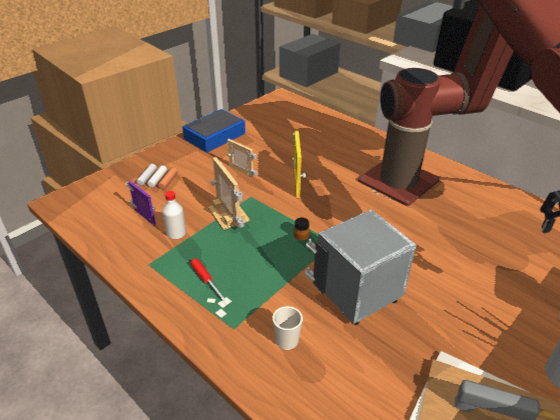

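View pics/top0.png

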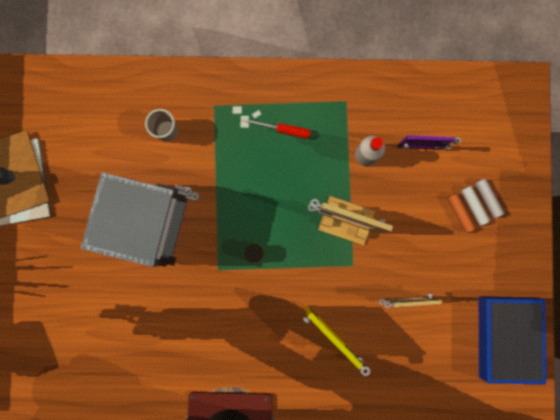

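The plywood door is the one in the slotted stand (top view about 352,215; knuckles at 316,206). The other doors are the small plywood one (412,302), the yellow one (336,340) and the purple one (430,142). Purple and yellow are excluded, and of the two plywood doors this is the larger. The cabinet is at (138,220) with its hinge strip at (187,192).

```bash
python3 - <<'E'
from h import *
im,P,d,K,T=load('top0')
def rect(mask):
    p=P[mask][:,:2].astype(np.float32); r=cv2.minAreaRect(p); return r,np.percentile(P[mask],[5,50,95],axis=0).round(4)
v,u=np.indices(d.shape)
box=lambda a,b,c,e:(u>a)&(u<b)&(v>c)&(v<e)
m=box(75,205,165,275)&(P[...,2]>.185)&(P[...,2]<.21); print('cab',rect(m), m.sum())
m=box(300,400,190,245)&(P[...,2]>.15)&(P[...,2]<.18); print('door',rect(m),m.sum())
m=box(300,400,190,245)&(P[...,2]>.02)&(P[...,2]<.037); print('stand',rect(m))
m=box(180,205,180,205);
for z0,z1 in((.13,.2),(.05,.09)): print('hinge',P[m&(P[...,2]>z0)&(P[...,2]<z1)].mean(0),(m&(P[...,2]>z0)&(P[...,2]<z1)).sum())
a=cv2.resize(im[160:290,70:215],None,fx=4,fy=4,interpolation=cv2.INTER_CUBIC)
im2=load('scene0')[0]
b=cv2.resize(im2[140:240,190:310],None,fx=4,fy=4,interpolation=cv2.INTER_CUBIC)
im3=cv2.resize(im[185:250,295:400],None,fx=3,fy=3,interpolation=cv2.INTER_CUBIC)
c=np.zeros((600,800,3),np.uint8); b=b[:400,:480]; c[:400,:480]=b; c[:195,480:795]=im3; e=cv2.resize(im2[230:300,295:375],None,fx=4,fy=4); c[200:480,480:800]=e
cv2.imwrite('pics/crop1.png',c[:,:,::-1])
E
```

```text
cab (((0.5152906775474548, 0.21230576932430267), (0.1619102507829666, 0.17000772058963776), 77.0688705444336), array([[0.4387, 0.1377, 0.1961],
       [0.5145, 0.2113, 0.1997],
       [0.5915, 0.2851, 0.2032]])) 5964
door (((0.5355750322341919, -0.2743262052536011), (0.1826341152191162, 0.013083112426102161), 72.05406188964844), array([[ 0.5092, -0.3525,  0.1558],
       [ 0.5325, -0.284 ,  0.1679],
       [ 0.5542, -0.2157,  0.1718]])) 459
stand (((0.5368788242340088, -0.26984307169914246), (0.18145565688610077, 0.06012177839875221), 72.23330688476562), array([[ 0.4936, -0.3378,  0.0242],
       [ 0.5269, -0.2738,  0.03  ],
       [ 0.5711, -0.2224,  0.0362]]))
hinge [0.58325328 0.09533751 0.1518661 ] 81
hinge [0.57954687 0.10260724 0.06026523] 66
```

View pics/crop1.png

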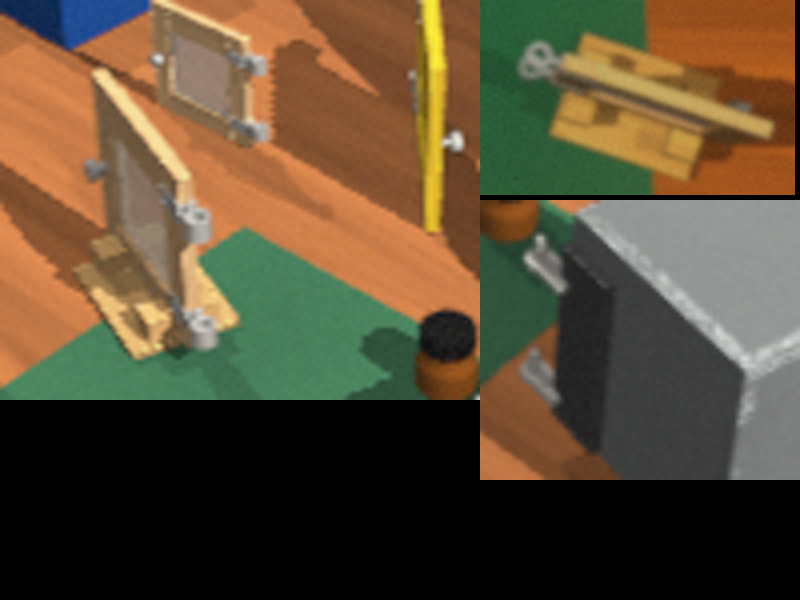

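Confirmed: the big plywood door in the stand has its knuckles towards the cabinet and its knob on the world +x side. The pins show at the cabinet's front edge. Next I check the wrist camera's mount and which wrist yaw is feasible.

```bash
python3 - <<'E'
from h import *
from scipy.spatial.transform import Rotation as Ro
s=observe(); Tt=np.eye(4);Tt[:3,:3]=Ro.from_euler('xyz',s['tcp_rot']).as_matrix();Tt[:3,3]=s['eef_pos']
print((np.linalg.inv(Tt)@np.array(get_calibration('wrist')['world_from_camera'])).round(3))
im,P,d,K,T=load('top0')
m=(P[...,2]>.163)&(P[...,2]<.18)&(P[...,1]>-.37)&(P[...,1]<-.17)&(P[...,0]>.48)&(P[...,0]<.58)
p=P[m]; c=p[:,:2].mean(0); w,V=np.linalg.eigh(np.cov(p[:,:2].T)); ax=V[:,1]*-np.sign(V[1,1])
t=(p[:,:2]-c)@ax; print('axis deg',np.degrees(np.arctan2(ax[1],ax[0])),'mid',c+ax*(t.min()+t.max())/2,t.min(),t.max(),len(p),p[:,2].mean())
for yd in(-108,72):
  for pos in([.5375,-.273,.14],[.5375,-.273,.25],[.56,-.01,.25],[.56,-.01,.16],[.58,.09,.35]):
    q=inverse_kinematics(pos,[np.pi,0,np.radians(yd)]); print(yd,pos,None if q is None else np.round(q,2))
E
```

```text
[[-0.001 -0.957 -0.291  0.073]
 [ 1.    -0.001 -0.001  0.001]
 [ 0.001 -0.291  0.957 -0.164]
 [ 0.     0.     0.     1.   ]]
axis deg -107.85751230975303 mid [ 0.53172909 -0.28555632] -0.07889204326610252 0.08000579392632755 404 0.1682034979842849
-108 [0.5375, -0.273, 0.14] None
-108 [0.5375, -0.273, 0.25] None
-108 [0.56, -0.01, 0.25] None
-108 [0.56, -0.01, 0.16] None
-108 [0.58, 0.09, 0.35] None
72 [0.5375, -0.273, 0.14] [-0.6   0.22  1.65  0.    1.26 -0.29]
72 [0.5375, -0.273, 0.25] [-0.6   0.14  1.54  0.    1.46 -0.29]
72 [0.56, -0.01, 0.25] [-0.16  0.04  1.65 -0.    1.45  0.16]
72 [0.56, -0.01, 0.16] [-0.16  0.11  1.75 -0.    1.29  0.16]
72 [0.58, 0.09, 0.35] [ 0.02  0.08  1.43 -0.    1.64  0.33]
```

```bash
python3 - <<'E'
from h import *
y=np.radians(77.07)
s=observe(); move_l([s['eef_pos'][0],s['eef_pos'][1],.32],feed=.2)
movep([.576,.043,.27],[np.pi,0,y]); hold(.2)
im,d,K,T=cap('wrist','w1'); print(K.tolist())
P=cloud(d,K,T)
for z in([.587,.092,.166],[.587,.092,.15],[.587,.092,.066]):
    c=np.linalg.inv(T)@np.r_[z,1]; print(K@(c[:3]/c[2]))
print(observe()['time_s'])
E
```

```text
[[338.06697373310556, 0.0, 281.09824955657456], [0.0, 338.06697373310556, 214.6187922039729], [0.0, 0.0, 1.0]]
[279.59506012 145.59212252   1.        ]
[279.6690337  143.72153323   1.        ]
[279.95402017 136.51500616   1.        ]
3.225
```

View pics/w1.png

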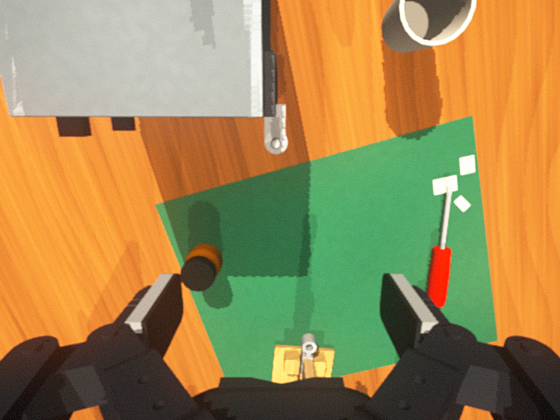

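The upper pin tip is at (277,145) on its rounded shoulder; the cabinet's front edge is row 117. I locate the pin, the cabinet edges and the jar precisely.

```bash
python3 - <<'E'
from h import *
im,P,d,K,T=load('w1')
# cabinet edges from top points
m=(P[...,2]>.19)&(P[...,2]<.21)&(np.indices(d.shape)[0]<130)&(np.indices(d.shape)[1]<300)
v,u=np.indices(d.shape)
low=[(c,v[:,c][m[:,c]].max()) for c in range(30,255,5)]
pf=np.array([P[r,c] for c,r in low]); k=np.polyfit(pf[:,0],pf[:,1],1); print('front edge dir deg',np.degrees(np.arctan(k[0])), 'yaw',np.degrees(np.arctan(k[0]))+90, pf[[0,-1]].round(4))
rt=[(u[r][m[r]].max(),r) for r in range(5,112,4)]
pr=np.array([P[r,c] for c,r in rt]); k=np.polyfit(pr[:,1],pr[:,0],1); print('side yaw',90-np.degrees(np.arctan(k[0])),pr[[0,-1]].round(4))
s=slice(140,150)
print((P[138:156,264:292:3,2]*1000).round(0).astype(int))
q=(P[...,2]>.155)&(P[...,2]<.17)&(v>130)&(v<165)&(u>260)&(u<295); print('tip',P[q].mean(0),q.sum(),u[q].mean(),v[q].mean())
q=(P[...,2]>.144)&(P[...,2]<.155)&(v>130)&(v<165)&(u>260)&(u<295); p=P[q]; print('shoulder x',p.min(0),p.max(0),q.sum())
q=(P[...,2]>.04)&(P[...,2]<.07)&(v>235)&(v<300)&(u>175)&(u<225); print('jar w',P[q].mean(0),q.sum())
a=cv2.resize(im[105:170,240:320],None,fx=9,fy=9,interpolation=cv2.INTER_CUBIC); cv2.imwrite('pics/w1c.png',a[:,:,::-1])
I,P,d,K,T=load('top0'); v,u=np.indices(d.shape)
q=(P[...,2]>.045)&(P[...,2]<.07)&(v>240)&(v<266)&(u>240)&(u<270);print('jar top',P[q].mean(0),q.sum())
E
```

```text
front edge dir deg -12.90921097153508 yaw 77.09078902846493 [[0.4293 0.1513 0.1982]
 [0.5727 0.1184 0.1966]]
side yaw 76.97319515092843 [[0.5964 0.1804 0.1966]
 [0.5824 0.1208 0.1979]]
[[ -1 148 149 148 160 148 149 149  -1  -2]
 [ -1 149 149 162 164 157 149 149  -1  -1]
 [ -1 149 148 164 165 164 149 149  -1  -1]
 [ -3 150 149 164 166 163 149 149   0  -1]
 [ -3 149 148 164 165 164 149 148  -1  -1]
 [ -1 149 149 165 165 166 148 149  -2  -2]
 [ -1 149 148 165 165 165 150 148  -1  -1]
 [ -2 148 149 166 165 165 149 149  -3  -1]
 [  0 149 148 166 165 165 149 150  -2   0]
 [ -1 149 148 164 165 162 148 150  -2  -2]
 [ -2 150 147 149 164 148 149 149  -2   1]
 [  0 149 150 149 149 147 148   0  -2   0]
 [  0  -2 149 149 149 149 149  -1  -1   1]
 [  0  -2 150 149 149 149 148  -1  -1  -1]
 [  0  -2  -1 150 148 149   0  -1  -2  -2]
 [ -3  -1  -1 148 148 149  -1  -1  -1   1]
 [ -1  -2  -1  -1  -2  -1  -1   1  -1  -2]
 [ -1  -1   0  -1  -3  -1  -1  -1  -2  -1]]
tip [0.58443844 0.09441409 0.16384432] 89 275.7303370786517 143.02247191011236
shoulder x [0.57484574 0.08463166 0.14687758] [0.59373017 0.10453922 0.15460063] 365
jar w [ 0.45024896 -0.04832189  0.05270937] 988
jar top [ 0.44719991 -0.05159493  0.05447278] 252
```

View pics/w1c.png

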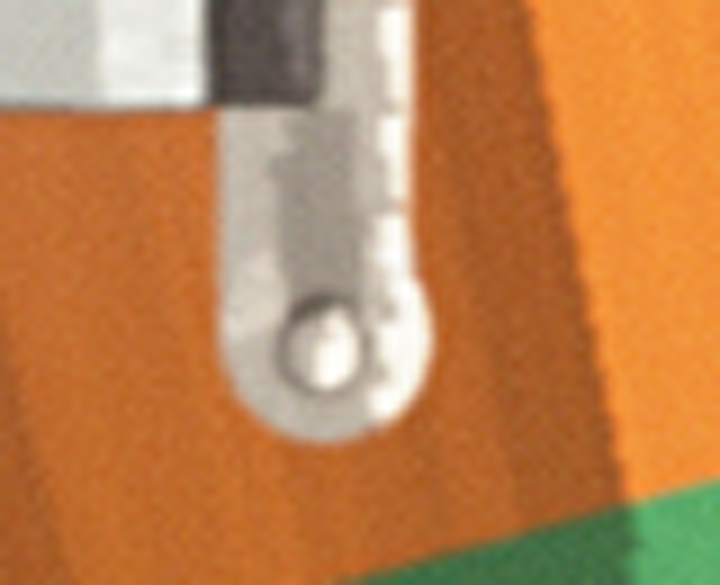

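The pin is at about (0.5843, 0.0942). The paint jar looks marginally close to the door's swing (radius 178 mm), so I measure it properly.

```bash
python3 - <<'E'
from h import *
pin=np.array([.5843,.0942])
for f,(a,b,c,e) in {'w1':(235,300,170,230),'top0':(235,275,235,270),'scene0':(210,250,285,320)}.items():
    im,P,d,K,T=load(f); v,u=np.indices(d.shape); bx=(v>a)&(v<b)&(u>c)&(u<e)
    for z0,z1 in((.005,.03),(.03,.048),(.05,.06)):
        q=bx&(P[...,2]>z0)&(P[...,2]<z1)
        if q.sum()<15: continue
        p=P[q][:,:2]; 
        (cx,cy),r=cv2.minEnclosingCircle(p.astype(np.float32)); print(f,z0,q.sum(),'med',np.median(p,0).round(4),'encl',round(cx,4),round(cy,4),round(r,4),'dist',np.hypot(cx-pin[0],cy-pin[1]).round(4),'nearest',np.linalg.norm(p-pin,axis=1).min().round(4))
E
```

```text
w1 0.005 410 med [ 0.4626 -0.0341] encl 0.4493 -0.0494 0.0239 dist 0.1971 nearest 0.1746
w1 0.03 169 med [ 0.4616 -0.0352] encl 0.4512 -0.048 0.0213 dist 0.1947 nearest 0.177
w1 0.05 868 med [ 0.449  -0.0498] encl 0.4482 -0.0504 0.0222 dist 0.1986 nearest 0.1767
top0 0.005 94 med [ 0.4503 -0.0623] encl 0.4462 -0.0503 0.0557 dist 0.1999 nearest 0.1503
top0 0.05 244 med [ 0.447 -0.051] encl 0.4476 -0.0512 0.0215 dist 0.1996 nearest 0.1794
scene0 0.005 134 med [ 0.4644 -0.0383] encl 0.4419 -0.0741 0.0918 dist 0.2204 nearest 0.1411
scene0 0.03 63 med [ 0.462  -0.0392] encl 0.4508 -0.0491 0.0212 dist 0.1959 nearest 0.1761
scene0 0.05 120 med [ 0.4511 -0.0489] encl 0.4475 -0.0503 0.0252 dist 0.199 nearest 0.1758
```

```bash
python3 - <<'E'
from h import *
pin=np.array([.5843,.0942]); J=np.array([.4483,-.0503])
for f,(a,b,c,e) in {'w1':(235,300,170,230),'scene0':(210,250,285,320)}.items():
    im,P,d,K,T=load(f); v,u=np.indices(d.shape); bx=(v>a)&(v<b)&(u>c)&(u<e)&(np.linalg.norm(P[...,:2]-J,axis=-1)<.032)
    for z in np.arange(.01,.062,.004):
        q=bx&(abs(P[...,2]-z)<.002); p=P[q][:,:2]
        if len(p)>4: print(f,z.round(3),len(p),'R',np.percentile(np.linalg.norm(p-J,axis=1),[20,50,80]).round(4),'near',np.sort(np.linalg.norm(p-pin,axis=1))[:4].mean().round(4), im[q].mean(0).round())
E
```

```text
w1 0.01 41 R [0.0229 0.0232 0.0235] near 0.1753 [115.  65.  18.]
w1 0.014 47 R [0.0228 0.0233 0.0235] near 0.1753 [110.  64.  18.]
w1 0.018 41 R [0.023  0.0232 0.0235] near 0.1752 [116.  64.  15.]
w1 0.022 66 R [0.0227 0.023  0.0235] near 0.1752 [126.  72.  18.]
w1 0.026 126 R [0.021  0.0218 0.0226] near 0.1756 [149.  79.  14.]
w1 0.03 86 R [0.0193 0.0199 0.0207] near 0.1779 [151.  77.  12.]
w1 0.034 29 R [0.0189 0.0192 0.0195] near 0.1793 [125.  67.  16.]
w1 0.038 12 R [0.0205 0.0207 0.0208] near 0.1781 [93. 54. 21.]
w1 0.042 45 R [0.0206 0.0208 0.0213] near 0.1774 [67. 45. 23.]
w1 0.046 47 R [0.0207 0.0209 0.0212] near 0.1774 [46. 39. 26.]
w1 0.05 59 R [0.0205 0.0208 0.0213] near 0.1773 [50. 42. 29.]
w1 0.054 835 R [0.0096 0.0151 0.0191] near 0.1773 [62. 51. 38.]
scene0 0.01 20 R [0.0217 0.0229 0.0246] near 0.1747 [95. 61. 26.]
scene0 0.014 19 R [0.0217 0.0225 0.0259] near 0.1734 [100.  60.  23.]
scene0 0.018 12 R [0.0212 0.0221 0.0234] near 0.1773 [102.  63.  27.]
scene0 0.022 22 R [0.0203 0.0225 0.024 ] near 0.1752 [111.  65.  25.]
scene0 0.026 27 R [0.0196 0.0213 0.0241] near 0.1748 [120.  73.  30.]
scene0 0.03 21 R [0.0176 0.0195 0.0212] near 0.1802 [117.  67.  25.]
scene0 0.034 13 R [0.0172 0.0194 0.0213] near 0.1785 [110.  67.  29.]
scene0 0.038 9 R [0.0175 0.0185 0.0202] near 0.1803 [82. 49. 23.]
scene0 0.042 12 R [0.02   0.0209 0.0217] near 0.1784 [55. 39. 24.]
scene0 0.046 17 R [0.0185 0.0203 0.022 ] near 0.1771 [30. 28. 25.]
scene0 0.05 26 R [0.0132 0.0191 0.0216] near 0.1788 [33. 32. 30.]
scene0 0.054 76 R [0.0111 0.0164 0.0201] near 0.1775 [39. 37. 34.]
scene0 0.058 28 R [0.0095 0.0138 0.0185] near 0.1827 [34. 36. 33.]
```

The door's reach (178 mm) just clears the jar above z = 30 mm (177–178 mm). I will therefore swing it held by the top, biased about 1 mm towards the hinge, until it is past the jar. Now to the door.

```bash
cat >> h.py <<'E'
def doorfit(P,zlo,zhi,c0):
    "top-edge line: mid point, yaw of door +x"
    m=(P[...,2]>zlo)&(P[...,2]<zhi)&(np.linalg.norm(P[...,:2]-c0,axis=-1)<.1)
    p=P[m]; q=p[:,:2].astype(np.float32)
    r=cv2.minAreaRect(q); c=q.mean(0); w,V=np.linalg.eigh(np.cov(q.T)); ax=V[:,1]*-np.sign(V[1,1]); t=(q-c)@ax
    return c+ax*(np.percentile(t,.3)+np.percentile(t,99.7))/2,np.degrees(np.arctan2(ax[1],ax[0])),np.ptp(t),np.median(p[:,2]),r,len(p)
E
python3 - <<'E'
from h import *
movep([.533,-.285,.26],[np.pi,0,np.radians(72.14)]); hold(.2)
im,d,K,T=cap('wrist','w2'); P=cloud(d,K,T)
print(doorfit(P,.160,.178,[.532,-.2855]))
ax=np.array([np.cos(np.radians(-107.86)),np.sin(np.radians(-107.86))])
k=np.array([.532,-.2855])-.098*ax
m=(np.linalg.norm(P[...,:2]-k,axis=-1)<.013)&(P[...,2]>.135)&(P[...,2]<.155); print('knuckle ring pred',k,'mean',P[m].mean(0),m.sum(),cv2.minEnclosingCircle(P[m][:,:2].astype(np.float32)))
print(observe()['time_s'],observe()['ft_force'])
E
```

```text
(array([ 0.53266081, -0.28545996]), np.float64(-107.838244874763), np.float64(0.1601156171068965), np.float64(0.1668317643035982), ((0.5324448943138123, -0.28608667850494385), (0.16011609137058258, 0.012025740928947926), 72.1911392211914), 2930)
knuckle ring pred [ 0.56205584 -0.19222274] mean [ 0.56233278 -0.19305969  0.14449362] 413 ((0.5625967979431152, -0.1941629946231842), 0.011589662171900272)
4.725 [-0.04183779  0.44487409 -0.07993381]
```

View pics/w2.png

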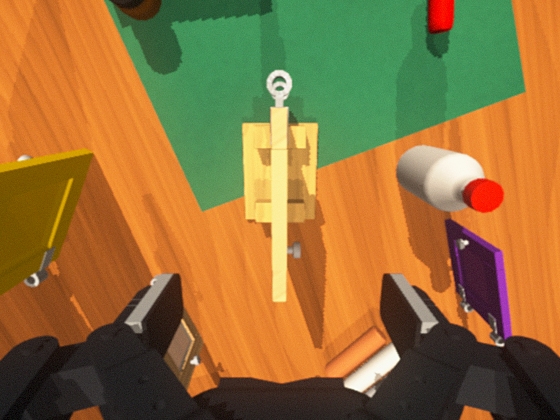

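The picture shows the door centred at column 279 from row 100 to 300, its knuckle ring at (279,84) and knob at (297,250), which matches my numbers. Grasp, lift and re-measure.

```bash
python3 - <<'E'
from h import *
move_l([.5326,-.2857,.18],feed=.15,rotation=[np.pi,0,np.radians(72.18)])
print(move_l([.5326,-.2857,.138],feed=.06,max_force=15))
gripper_to(.006,f_grip=60); s=observe(); print(s['opening'],s['grasp_force'],s['ft_force'])
move_l([.5326,-.2857,.148],feed=.03); move_l([.5326,-.2857,.213],feed=.1); hold(.3)
s=observe(); print(s['time_s'],s['opening'],s['grasp_force'],s['ft_force'],s['eef_pos'],s['tcp_rot'])
im,d,K,T=cap('wrist','w3')
E
```

```text
False
0.009783499545399773 60.95356822013855 [-0.17597589 -0.38796651  1.93407178]
8.5167 0.00973059102261309 60.26532053947449 [ 0.43862801 -0.51963129 -4.85854382] [ 0.53232773 -0.28550573  0.2122708 ] [-3.14047164e+00 -3.52460492e-04  1.25978066e+00]
```

View pics/w3.png

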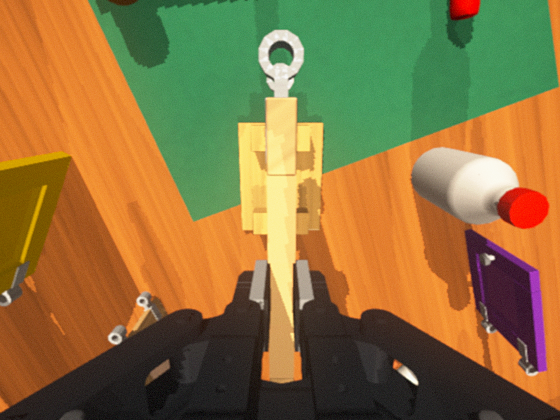

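The door is held and clear of the stand, with the upper knuckle ring at (281,54). I measure the knuckle relative to the tool, plus the door's yaw and tilt.

```bash
python3 - <<'E'
from h import *
im,P,d,K,T=load('w3'); v,u=np.indices(d.shape)
bx=(v<100)&(v>20)&(u>250)&(u<312)
zz=P[bx&(P[...,2]>.1)][:,2]; h=np.histogram(zz,bins=np.arange(.1,.25,.005)); print([(round(b,3),int(n)) for n,b in zip(*h) if n>5])
m=bx&(v<82)&(P[...,2]>.205)&(P[...,2]<.23); p=P[m]; print('ring top z',np.median(p[:,2]),m.sum())
m=m&(abs(P[...,2]-np.median(p[:,2]))<.004); p=P[m]
# outer boundary circle in pixels & world
c,r=cv2.minEnclosingCircle(p[:,:2].astype(np.float32)); print('encl',c,r)
# robust: circle fit r=9.5 outer by contour excluding strap side
cen=np.array(c)
from scipy.optimize import least_squares
out=[]
for th in np.arange(-np.pi,np.pi,.1):
    dv=p[:,:2]-cen; a=np.arctan2(dv[:,1],dv[:,0]); s=abs((a-th+np.pi)%(2*np.pi)-np.pi)<.08
    if s.sum()>2: rr=np.linalg.norm(dv[s],axis=1); out.append([th,rr.max(),rr.min()])
out=np.array(out); ok=abs((out[:,0]-np.radians(-108)+np.pi)%(2*np.pi)-np.pi)>.8
for j in(1,2):
    q=cen+out[ok,j:j+1]*np.c_[np.cos(out[ok,0]),np.sin(out[ok,0])]
    f=least_squares(lambda x:np.linalg.norm(q-x[:2],axis=1)-x[2],[*cen,.008],loss='soft_l1',f_scale=.0005); print('fit',f.x)
# top edge
m=(v>100)&(v<255)&(u>255)&(u<305)&(P[...,2]>.235)&(P[...,2]<.252); p=P[m]
ax=np.array([np.cos(np.radians(-107.8)),np.sin(np.radians(-107.8))]); 
w,V=np.linalg.eigh(np.cov(p[:,:2].T)); a=V[:,1]*-np.sign(V[1,1]); print('yaw',np.degrees(np.arctan2(a[1],a[0])), m.sum())
t=p[:,:2]@a; print('z slope',np.polyfit(t,p[:,2],1)[0], np.median(p[:,2]),'cross slope',np.polyfit(p[:,:2]@np.array([-a[1],a[0]]),p[:,2],1)[0])
c=p[:,:2].mean(0); e=c+a*(t.min()-c@a); print('near edge',e,'line mid pt',c)
E
```

```text
[(np.float64(0.115), 164), (np.float64(0.12), 9), (np.float64(0.2), 58), (np.float64(0.205), 78), (np.float64(0.21), 75), (np.float64(0.215), 1440), (np.float64(0.22), 45), (np.float64(0.235), 31), (np.float64(0.24), 55)]
ring top z 0.21851077411498177 1436
encl (0.5632153153419495, -0.19271308183670044) 0.010562872514128685
fit [ 0.56344087 -0.19221143  0.00961278]
fit [ 0.56336418 -0.19239951  0.00554644]
yaw -107.80916921024239 4517
z slope 0.002907950584922637 0.2407094571291988 cross slope -0.009065817038749778
near edge [ 0.55761817 -0.21079215] line mid pt [ 0.54861106 -0.2388306 ]
```

```bash
cat >> h.py <<'E'
CY=np.radians(77.05); U=np.array([np.cos(CY),np.sin(CY)])  # cabinet +x
def goxy(xy,z,feed,yaw=None,**k):
    return move_l([xy[0],xy[1],z],feed=feed,rotation=None if yaw is None else [np.pi,0,yaw],**k)
E
python3 - <<'E'
from h import *
t=np.array([.5612,-.0013]); yaw=np.radians(72.18+4.86)
goxy([.553,-.15],.215,.2,np.radians(74.5)); goxy(t-.06*U,.215,.2,yaw); goxy(t-.02*U,.19,.08); hold(.3)
s=observe(); print(s['time_s'],s['eef_pos'],s['tcp_rot'],s['ft_force'],'cmd',t-.02*U)
im,d,K,T=cap('wrist','w4'); P=cloud(d,K,T); v,u=np.indices(d.shape)
bx=(v<110)&(u>230)&(u<330)
for n,z0,z1 in(('ring',.188,.203),('tip',.158,.168),('shoulder',.145,.154)):
    m=bx&(P[...,2]>z0)&(P[...,2]<z1)&(v<100); p=P[m]
    if len(p): print(n,len(p),p.mean(0),np.percentile(p,[0.5,99.5],axis=0).round(4).tolist(),u[m].mean(),v[m].min(),v[m].max())
cv2.imwrite('pics/w4c.png',cv2.resize(im[0:120,220:340],None,fx=5,fy=5,interpolation=cv2.INTER_CUBIC)[:,:,::-1])
E
```

```text
11.0417 [ 0.55686234 -0.02111214  0.1903274 ] [3.14100262e+00 2.87244138e-05 1.34419079e+00] [-0.64924262  0.7387201  -3.69599448] cmd [ 0.55671799 -0.02079132]
ring 1564 [0.57960176 0.07252403 0.19627769] [[0.5705, 0.0578, 0.1884], [0.5893, 0.0836, 0.1984]] 281.0306905370844 30 99
tip 228 [0.58411074 0.09367726 0.16419135] [[0.5804, 0.0903, 0.1594], [0.588, 0.0977, 0.1663]] 280.2236842105263 13 29
shoulder 831 [0.58482094 0.10048006 0.14872737] [[0.5751, 0.0848, 0.1458], [0.594, 0.1087, 0.1507]] 278.6919374247894 0 48
```

View pics/w4c.png

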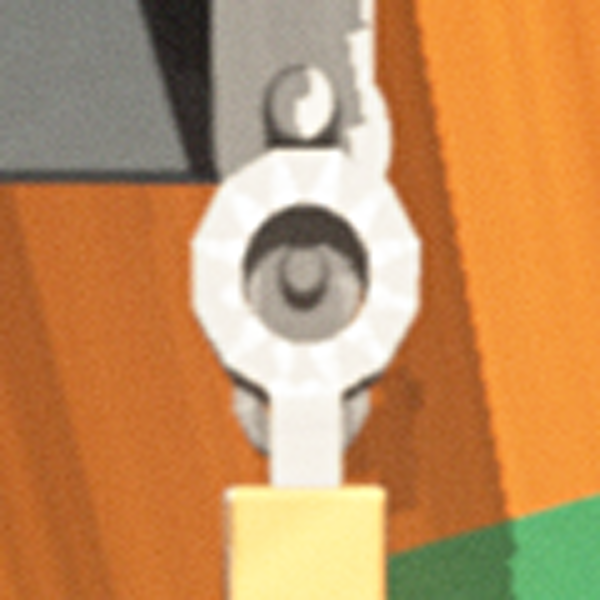

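The upper pin tip shows at crop (303,103), just beyond the ring at (305,275), and the lower pin is visible through the bore. I compute the remaining offset, move over, and lower with a force guard.

```bash
cat >> h.py <<'E'
from scipy.optimize import least_squares
def ring(P,c0,ztop,ex):
    "bore and outer circle fits of the ring top; ex = direction (rad) of the strap, left out"
    p=P[(abs(P[...,2]-ztop)<.004)&(np.linalg.norm(P[...,:2]-c0,axis=-1)<.0105)]; c=np.array(c0); r=[]
    for i in range(3):
        dv=p[:,:2]-c; a=np.arctan2(dv[:,1],dv[:,0]); out=[]
        for th in np.arange(-np.pi,np.pi,.1):
            if abs((th-ex+np.pi)%(2*np.pi)-np.pi)<.8: continue
            s=abs((a-th+np.pi)%(2*np.pi)-np.pi)<.08
            if s.sum()>2: rr=np.linalg.norm(dv[s],axis=1); out.append([th,rr.max(),rr.min()])
        out=np.array(out); r=[]
        for j in(1,2):
            q=c+out[:,j:j+1]*np.c_[np.cos(out[:,0]),np.sin(out[:,0])]
            r.append(least_squares(lambda x:np.linalg.norm(q-x[:2],axis=1)-x[2],[*c,.008],loss='soft_l1',f_scale=.0005).x)
        c=(r[0][:2]+r[1][:2])/2
    return r,np.median(p[:,2])
E
python3 - <<'E'
from h import *
im,P,d,K,T=load('w4')
r,z=ring(P,[.5797,.0742],.197,np.radians(-103)); print(np.array(r).round(4),z)
v,u=np.indices(d.shape); m=(v<60)&(u>250)&(u<310)&(P[...,2]>.155)&(P[...,2]<.168); q=P[m][:,:2].astype(np.float32)
print('tip',cv2.minEnclosingCircle(q),cv2.minAreaRect(q))
p=P[(v>105)&(v<255)&(u>255)&(u<310)&(P[...,2]>.21)&(P[...,2]<.232)]; w,V=np.linalg.eigh(np.cov(p[:,:2].T)); a=V[:,1]*-np.sign(V[1,1]); print('yaw',np.degrees(np.arctan2(a[1],a[0])),'slope',np.polyfit(p[:,:2]@a,p[:,2],1)[0])
E
```

```text
[[0.58   0.0743 0.0096]
 [0.58   0.0741 0.0056]] 0.19664068839875642
tip ((0.5841925144195557, 0.09347210079431534), 0.003925747703760862) ((0.5843138098716736, 0.0941382348537445), (0.007498627062886953, 0.007765853311866522), 78.30658721923828)
yaw -102.94978619253774 slope 0.0027700913688807876
```

```bash
python3 - <<'E'
from h import *
c=np.array([.5611,-.0011]); goxy(c,.19,.05); hold(.3); s=observe(); print(s['eef_pos'],s['ft_force'])
for z in(.176,.170,.165,.162):
    hit=goxy(c,z,.02,max_force=5); s=observe(); print(z,hit,s['eef_pos'].round(4),s['ft_force'].round(2),s['torque'].round(2))
    if hit: break
print(s['time_s'])
E
```

```text
[ 0.56105843 -0.00132364  0.1899921 ] [ 0.51011679 -0.03382139 -4.66044428]
0.176 False [ 0.5612 -0.0011  0.1761] [ 0.05 -0.77 -3.84] [0.03 0.03 0.01]
0.17 False [ 0.5609 -0.0011  0.1698] [-0.44  0.28 -4.3 ] [-0.02  0.02 -0.02]
0.165 False [ 0.5609 -0.0011  0.1648] [-0.21 -0.53 -3.96] [0.07 0.01 0.01]
0.162 False [ 0.561  -0.0011  0.1618] [-0.18 -0.4  -4.27] [-0.02 -0.06 -0.03]
13.9417
```

```bash
python3 - <<'E'
from h import *
c=np.array([.5611,-.0011])
hit=goxy(c,.156,.01,max_force=2.5); hold(.2); s=observe(); print(hit,s['eef_pos'].round(4),s['ft_force'].round(2),s['torque'].round(2))
im,d,K,T=cap('wrist','w5'); P=cloud(d,K,T)
r,z=ring(P,[.5843,.0940],.167,np.radians(-103)); print(np.array(r).round(4),'ring top (seated .168)',z)
m=(P[...,2]>.155)&(P[...,2]<.18)&(np.linalg.norm(P[...,:2]-[.5843,.094],axis=-1)<.004); print('pin tip z',np.median(P[m][:,2]),P[m].mean(0),m.sum())
print(s['time_s'])
E
```

```text
True [ 0.5608 -0.0017  0.1583] [ 0.07 -3.14  5.91] [-0.33 -0.01 -0.05]Traceback (most recent call last):
  File "<stdin>", line 5, in <module>
  File "h.py", line 33, in ring
    q=c+out[:,j:j+1]*np.c_[np.cos(out[:,0]),np.sin(out[:,0])]
        ~~~^^^^^^^^^
IndexError: too many indices for array: array is 1-dimensional, but 2 were indexed
```

```bash
python3 - <<'E'
from h import *
im,d,K,T=cap('wrist','w5'); P=cloud(d,K,T)
n=np.linalg.norm(P[...,:2]-[.5843,.094],axis=-1)<.0115
h=np.histogram(P[n][:,2],bins=np.arange(.03,.25,.003)); print([(round(float(b),3),int(k)) for k,b in zip(*h) if k>5])
v,u=np.indices(d.shape)
p=P[(v>105)&(v<255)&(u>250)&(u<315)&(P[...,2]>.175)&(P[...,2]<.21)]; w,V=np.linalg.eigh(np.cov(p[:,:2].T)); a=V[:,1]*-np.sign(V[1,1]); print('top z',np.median(p[:,2]),'yaw',np.degrees(np.arctan2(a[1],a[0])),'slope',np.polyfit(p[:,:2]@a,p[:,2],1)[0],len(p))
s=observe(); print(s['eef_pos'],s['ft_force'],s['opening'],s['grasp_force'])
cv2.imwrite('pics/w5c.png',cv2.resize(im[0:200,180:380],None,fx=3,fy=3,interpolation=cv2.INTER_CUBIC)[:,:,::-1])
E
```

```text
[(0.048, 28), (0.063, 10), (0.066, 47), (0.144, 9), (0.147, 91), (0.15, 37), (0.153, 52), (0.156, 49), (0.159, 69), (0.162, 263), (0.165, 1337), (0.168, 25)]
top z 0.18767222832466718 yaw -103.18907903636195 slope -0.017018142312902863 4392
[ 0.56073185 -0.00173924  0.15820181] [-0.96063311 -3.18363705  6.43143466] 0.009725350339711891 61.43643379211426
```

View pics/w5c.png

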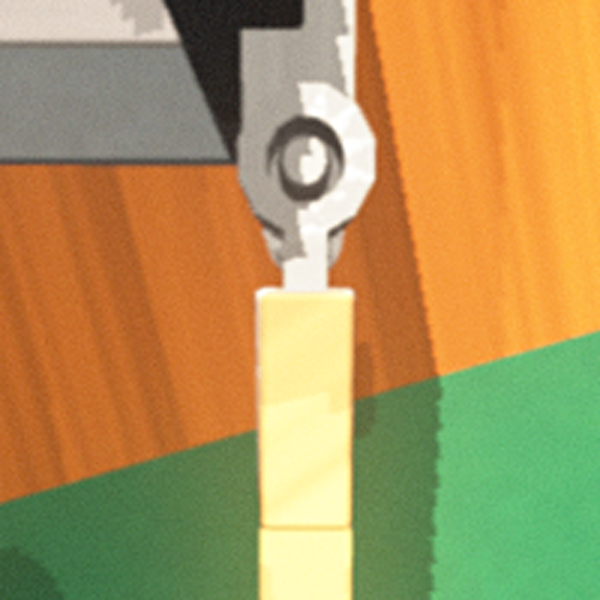

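The upper pin sits inside the ring (about crop 305,160) and the ring top is at seat height, so the knuckles are down. The last 2 mm pitched the door 0.02 rad in the grip. I level it about the hinge and swing it, held, past the jar with the small hinge-ward bias.

```bash
cat >> h.py <<'E'
from scipy.spatial.transform import Rotation as Ro
PIN=np.array([.5843,.0941])
def arc(op,rho,zg=.1797,pitch=.022):
    "tool pose for door open by op deg; zg = height of grasp point"
    ph=CY+np.pi/2+np.radians(op); yaw=ph-np.pi; R=Ro.from_euler('xyz',[np.pi,pitch,yaw]).as_matrix()
    g=np.r_[PIN+rho*np.array([np.cos(ph),np.sin(ph)]),zg]; return g+.019*R[:,2],[np.pi,pitch,yaw]
E
python3 - <<'E'
from h import *
p,r=arc(90,.0982); print(p,move_l(p,feed=.01,rotation=r)); hold(.3); s=observe(); print(s['eef_pos'].round(4),s['ft_force'].round(2),s['torque'].round(2))
im,d,K,T=cap('wrist','w6'); P=cloud(d,K,T); v,u=np.indices(d.shape)
def st(P):
    n=np.linalg.norm(P[...,:2]-PIN,axis=-1); m=(n<.0093)&(n>.0058)&(P[...,2]>.155)&(P[...,2]<.18); print('ring z',np.median(P[m][:,2]),m.sum())
st(P)
p=P[(v>105)&(v<255)&(u>250)&(u<315)&(P[...,2]>.175)&(P[...,2]<.21)]; w,V=np.linalg.eigh(np.cov(p[:,:2].T)); a=V[:,1]*-np.sign(V[1,1]); print('top z',np.median(p[:,2]),'slope',np.polyfit(p[:,:2]@a,p[:,2],1)[0])
if abs(s['ft_force']).max()<15:
  for op in(86,82):
    p,r=arc(op,.0973); h=move_l(p,feed=.04,rotation=r,max_force=12); s=observe(); print(op,h,s['ft_force'].round(1),s['torque'].round(2))
    if h: break
print(s['time_s'])
E
```

```text
[ 0.56219965 -0.00200972  0.1607046 ] False
[ 0.562  -0.002   0.1605] [ 0.34  1.61 -2.16] [ 0.41 -0.01  0.03]
ring z 0.16675908130911737 1055
top z 0.18890435902769304 slope 0.003626613228979678
86 False [-1.  -1.3 -1.8] [0.14 0.02 0.03]
82 False [-0.4  0.4 -1.9] [ 0.18 -0.05  0.02]
16.2417
```

```bash
python3 - <<'E'
from h import *
for op in range(77,35,-5):
    p,r=arc(op,.0971); h=move_l(p,feed=.05,rotation=r,max_force=12); s=observe(); print(op,h,s['ft_force'].round(1),s['torque'].round(2))
    if h: break
hold(.2)
im,d,K,T=cap('wrist','w7'); P=cloud(d,K,T)
n=np.linalg.norm(P[...,:2]-PIN,axis=-1); m=(n<.0093)&(n>.0058)&(P[...,2]>.155)&(P[...,2]<.18); print('ring z',np.median(P[m][:,2]),m.sum())
im,d,K,T=cap('top','top1'); P=cloud(d,K,T); v,u=np.indices(d.shape)
q=(P[...,2]>.045)&(P[...,2]<.07)&(v>235)&(v<275)&(u>235)&(u<275);print('jar',P[q][:,:2].mean(0),cv2.minEnclosingCircle(P[q][:,:2].astype(np.float32)),'was .4476 -.0512')
print(observe()['time_s'])
E
```

```text
77 False [-1.4  0.  -1.2] [0.17 0.03 0.04]
72 False [-1.3 -0.7 -1.8] [0.08 0.05 0.01]
67 False [-0.6 -1.2 -2.4] [-0.01  0.01 -0.02]
62 False [-0.8 -1.  -1.7] [ 0.   0.1 -0. ]
57 False [-1.9 -1.8 -1.3] [-0.09  0.14  0.08]
52 False [-2.  -0.7 -1.6] [-0.04  0.16  0.01]
47 False [-2.  -1.8 -1. ] [-0.16  0.21  0.02]
42 False [-2.8 -1.9 -1.5] [-0.19  0.32  0.04]
37 False [-3.1 -1.1 -1.7] [-0.25  0.39 -0.03]
ring z 0.16663078331318232 991
jar [ 0.44719889 -0.05142205] ((0.4474693834781647, -0.05132761597633362), 0.02153167314827442) was .4476 -.0512
19.3917
```

The jar is untouched, the forces are small, and the knuckle is still seated. I set the free edge down gently, release, and go round to the outer face to push it shut.

```bash
cat >> h.py <<'E'
def push(op,off,r=.150,z=.152):
    ph=CY+np.pi/2+np.radians(op); n=np.array([-np.sin(ph),np.cos(ph)])
    return np.r_[PIN+r*np.array([np.cos(ph),np.sin(ph)])+off*n,z],[np.pi,0,ph-np.pi]
E
python3 - <<'E'
from h import *
p,r=arc(37,.0976,zg=.1777,pitch=.002); h=move_l(p,feed=.01,rotation=r,max_force=10); s=observe(); print(h,s['ft_force'].round(1))
gripper_to(.036); s=observe(); print(s['ft_force'].round(1),s['opening'])
move_l([p[0],p[1],.205],feed=.05); move_l([p[0],p[1],.26],feed=.15); gripper_to(0.0,f_grip=20)
im,d,K,T=cap('top','top2'); P=cloud(d,K,T)
m=(P[...,2]>.178)&(P[...,2]<.2)&(np.linalg.norm(P[...,:2]-PIN,axis=-1)<.19)&(((P[...,:2]-PIN)@U)<-.002)
q=P[m][:,:2]-PIN; a=np.arctan2(q[:,1],q[:,0]); rr=np.linalg.norm(q,axis=1); k=rr>.1; print('door open deg',(np.degrees(np.median(a[k]))%360)-167.05,k.sum())
for op in(37,0.5):
    for z in(.26,.152): pp,rot=push(op,.05,z=z); print(op,inverse_kinematics(pp,rot))
print(observe()['time_s'])
E
```

```text
True [-2.3 -1.1  3.3]
[-0.8  0.1 -0.1] 0.03635773301047093
door open deg 37.48942950407425 220
37 [-1.95920995e-01 -1.95819424e-01  1.85129144e+00 -4.44089210e-16
  1.48612064e+00  9.55123646e-01]
37 [-1.95920995e-01 -1.13458760e-01  1.98393517e+00 -4.44089210e-16
  1.27111624e+00  9.55123646e-01]
0.5 [-2.30957840e-03 -2.85616721e-01  1.92483948e+00 -4.44089210e-16
  1.50236990e+00  1.78578024e+00]
0.5 [-2.30957840e-03 -2.03954179e-01  2.06287006e+00 -4.44089210e-16
  1.28267677e+00  1.78578024e+00]
22.1167
```

```bash
python3 - <<'E'
from h import *
p,r=push(37,.05,z=.26); move_l(p,feed=.15,rotation=r)
p,r=push(37,.05); move_l(p,feed=.1,rotation=r)
f0=observe()['ft_force']; print(f0.round(1))
p,r=push(37,.015); h=move_l(p,feed=.03,rotation=r,max_force=2.5); s=observe(); e=s['eef_pos'][:2]; ph=CY+np.pi/2+np.radians(37)
off=(e-PIN)@np.array([-np.sin(ph),np.cos(ph)]); print('contact',h,off,s['ft_force'].round(1))
off=min(max(off,.015),.025)
for op in list(range(33,4,-4))+[3,1.5]:
    p,r=push(op,off); h=move_l(p,feed=.04 if op>6 else .02,rotation=r,max_force=6); s=observe(); print(op,h,s['ft_force'].round(1))
    if h: break
print(s['time_s'],off)
E
```

```text
[ 0.3 -0.5  0. ]
contact False 0.01514467841953258 [-0.  -0.1  0.3]
33 False [-0.6  0.1 -0.1]
29 False [-0.7  0.8  0.5]
25 False [-0.5  0.5 -0.9]
21 False [ 0.3 -0.7 -0.2]
17 False [-0.7 -0.7 -0.3]
13 False [0.2 0.6 0.1]
9 False [-0.3 -0.1  0.5]
5 False [ 0.8 -0.5 -0.6]
3 False [-0.3 -0.5  0. ]
1.5 True [ 0.8 -3.1  1.6]
29.5667 0.01514467841953258
```

```bash
cat >> h.py <<'E'
def doorang(P):
    m=(P[...,2]>.175)&(P[...,2]<.197)&(np.linalg.norm(P[...,:2]-PIN,axis=-1)<.19)
    q=P[m][:,:2]-PIN; x=-(q@U); y=q@np.array([np.sin(CY),-np.cos(CY)])  # x outwards, y along cab +y reversed sign
    y=-y if np.median(y)<0 else y
    k=(y>.03)&(y<.18)&(x>-.012)&(x<.1); 
    return k.sum(), (np.degrees(np.arctan(np.polyfit(y[k],x[k],1)[0])), np.polyfit(y[k],x[k],1)[1], y[k].min(), y[k].max()) if k.sum()>10 else None
E
python3 - <<'E'
from h import *
s=observe(); print(s['eef_pos'],s['ft_force'].round(1))
for n in('top','wrist','scene'):
    im,d,K,T=cap(n,n+'8'); print(n,doorang(cloud(d,K,T)))
im=load('wrist8')[0]; cv2.imwrite('pics/v8.png',np.hstack([im[:,:,::-1][:, :400],load('scene8')[0][150:350,260:460,::-1].repeat(2,0).repeat(2,1)[:420].copy() if False else cv2.resize(load('scene8')[0][170:340,270:430,::-1],(400,420))]))
E
```

```text
[0.43389543 0.1075755  0.15163955] [ 0.8 -3.1  1.6]
top (np.int64(216), (np.float64(1.6297573837840174), np.float64(8.80468865417058e-05), np.float64(0.030067940116927275), np.float64(0.10630263106450033)))
wrist (np.int64(11658), (np.float64(4.353972704014615), np.float64(-0.00449326565866061), np.float64(0.0368797358834806), np.float64(0.16317937182248268)))
scene (np.int64(279), (np.float64(3.6198780967029593), np.float64(-0.004011926350472011), np.float64(0.030074202248379492), np.float64(0.1799726860897719)))
```

View pics/v8.png

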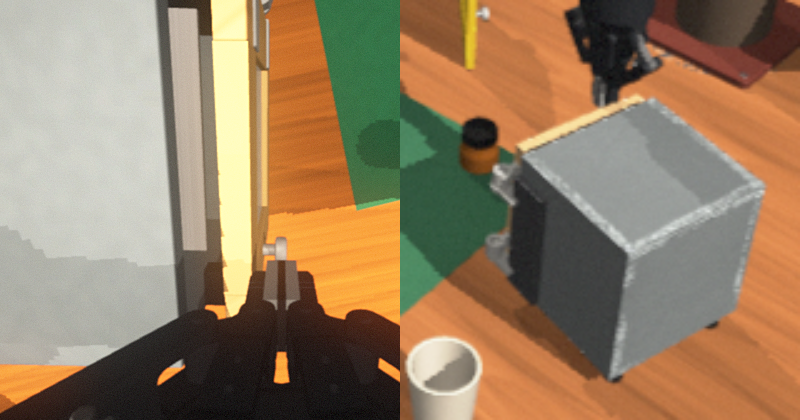

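The door is nearly shut (about 1.6°), and the fingers rest on its outer face just above the knob. I press slightly more to see whether it is already on the rubber.

```bash
python3 - <<'E'
from h import *
s=observe(); e0=s['eef_pos'].copy(); d=np.r_[U,0]
for i in range(6):
    t=e0+d*.0007*(i+1); h=move_l(t,feed=.01,max_force=8); hold(.15); s=observe(); print(i,h,((s['eef_pos']-e0)@d*1000).round(2),(s['ft_force']@d).round(2))
    if s['ft_force']@d<-8: break
im,dd,K,T=cap('top','top9'); print(doorang(cloud(dd,K,T)),s['time_s'])
E
```

```text
0 False 0.12 -5.33
1 False 0.24 -7.77
2 False 0.35 -9.83
(np.int64(220), (np.float64(2.090608363338784), np.float64(-0.0005582763754691258), np.float64(0.03006865410638392), np.float64(0.11051233308294794))) 30.9167
```

It is stiff (about 10 N in 0.35 mm), so it is on the stops. Back off slowly and check.

```bash
python3 - <<'E'
from h import *
d=np.r_[U,0]; e=observe()['eef_pos'].copy()
move_l(e-d*.003,feed=.005); move_l(e-d*.05,feed=.05); f=e-d*.05; move_l([f[0],f[1],.30],feed=.15); 
p=np.r_[PIN-.10*U,.30]; 
movep([.50,-.02,.33],[np.pi,0,np.radians(40)]); hold(.3)
for n in('top','wrist','scene'):
    im,dd,K,T=cap(n,n+'10'); P=cloud(dd,K,T); print(n,doorang(P))
    m=np.linalg.norm(P[...,:2]-PIN,axis=-1)
    k=(m<.0093)&(m>.0058)&(P[...,2]>.155)&(P[...,2]<.18); print(' ring z',np.median(P[k][:,2]) if k.any() else None,k.sum())
    q=(P[...,2]>.046)&(P[...,2]<.06)&(np.linalg.norm(P[...,:2]-[.4483,-.0503],axis=-1)<.04); print(' jar',P[q][:,:2].mean(0) if q.any() else None)
    # door inner/outer cab-x profile at top edge
    Q=P[...,:2]-[.5153,.2123]; X=Q@U; Y=Q@np.array([-np.sin(CY),np.cos(CY)])
    for y in(-.06,0,.05,.075):
        k=(abs(Y-y)<.008)&(P[...,2]>.182)&(P[...,2]<.194)&(X<-.085)&(X>-.13); 
        if k.sum()>5: print('  y',y,'x mid',np.percentile(X[k],[2,50,98]).round(4),'z',np.median(P[k][:,2]).round(4),k.sum())
s=observe(); print(s['time_s'],s['ft_force'].round(1))
E
```

```text
top (np.int64(198), (np.float64(0.8752495501242497), np.float64(0.0006417435926545594), np.float64(0.11512964023252178), np.float64(0.17983975250027412)))
 ring z None 0
 jar [ 0.44713489 -0.05147517]
  y 0.05 x mid [-0.108  -0.1018 -0.0959] z 0.1852 40
  y 0.075 x mid [-0.1082 -0.1022 -0.0967] z 0.1852 40
wrist (np.int64(2842), (np.float64(0.5598735021667401), np.float64(0.0007291146630125883), np.float64(0.030002096626807914), np.float64(0.17994817727800969)))
 ring z 0.16666053370282424 212
 jar [ 0.44927839 -0.05053763]
  y -0.06 x mid [-0.1059 -0.1003 -0.0942] z 0.1877 326
  y 0 x mid [-0.1065 -0.1008 -0.0945] z 0.1857 280
  y 0.05 x mid [-0.1071 -0.1011 -0.0953] z 0.1839 247
  y 0.075 x mid [-0.1072 -0.1017 -0.096 ] z 0.1832 201
scene (np.int64(227), (np.float64(0.8926474735091895), np.float64(-0.0019013919474668009), np.float64(0.030321916697652808), np.float64(0.17827582740162792)))
 ring z 0.1650315169653218 38
 jar [ 0.4516653  -0.04892782]
  y -0.06 x mid [-0.1063 -0.0959 -0.0929] z 0.1875 28
  y 0 x mid [-0.1058 -0.0984 -0.0916] z 0.1874 22
  y 0.05 x mid [-0.106  -0.1007 -0.0939] z 0.1854 20
  y 0.075 x mid [-0.1072 -0.1014 -0.0943] z 0.1849 20
35.7333 [-1.  -0.6  0. ]
```

The inner face is at cabinet x = -96 mm at the stops, the knuckle is at seat height, and the jar hasn't moved. Handing in.

```bash
python3 -c "
from plant import *
print(job_done())"
```

```text
the job is handed in; nothing more can be done
None
```

I hung the door wide open with the upper knuckle measured at seat height (the lower one, rigid with it, I did not check separately), swung it shut against its rubber stops, left it there with the arm clear, and handed the job in at about 36 s; the jar beside the door's path did not move.

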